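Try the caul chest's lid and hold it open

ROBOT

A 6-joint arm with a two-finger parallel gripper is mounted at the origin on a cart in front of the work surface, level with it; the furniture and walls round the work are solid. World frame = base frame: x ahead of the robot, y to its left, z up, the work surface at z = 0. Lengths are in m, angles in rad, forces in N, time in s.
With the tool pointing down it reaches from about 0.275 to 0.825 m from the base axis. Payload 4.9 kg.
Tool frame: the origin (TCP) lies at the very end of the fingers, on their centre line; the grasp point (between the pads) lies 19 mm behind it; z points along the fingers, y is the line along which they close (so a half turn about z gives the same grasp; the last joint's range is limited). The gripper opens to 85 mm and grips with 20 to 120 N. Pads are 22 mm wide; open, the fingers measure 114 mm over their backs; the gripper's body (76 mm by 85 mm) begins 54 mm behind the grasp point. The pads swing forward as they close: fully open they stand 13 mm farther back than shut.
Start: joints at [1.151, 0.326, -0.193, 1.052, 0, 1.437], TCP at [0.155, 0.528, 0.206] pointing down, gripper open.
Joint ranges: [-2.65, 2.65], [-0.97, 1.79], [-1.3, 1.35], [-1.93, 2.1], [-1.47, 1.37], [-3.14, 3.14]. Speed limits (rad/s): [2.57, 2.57, 3.14, 3.14, 3.14, 3.14].

INTERFACE

Orientations are given as [roll, pitch, yaw] about the fixed x, y, z axes, in that order (R = Rz(yaw) Ry(pitch) Rx(roll)).
In Python, from cell import robot, vision gives the robot as it stands.
- The arm moves only by the tool jog_arm, never from a script. Its argument "plan" is one flat list of numbers, 7 for each row, row after row: the shift along the tool's x, y, z in cm, then the turn, a rotation vector about the tool's x, y, z in degrees, then the opening, from 0 (shut) to 1 (fully open). A call has 1 to 8 rows; each row shifts and turns the commanded pose from where the row before left it, along the tool's axes as they then stand; what a row does not reach is not made up. A row lasts 1/10 s, in which the tool goes at most 50 mm and 8.59 degrees, less where a joint would pass 70% of its speed; a pose out of reach is approached as far as the arm can. A call with a gripper value outside its range is refused whole. The fingers move at their own pace and stop on an object; the grip force is fixed at half the most. Time passes only in rows, so rows that do not move let the fingers close. It gives the time, the measured TCP pose, the force, the opening and the grip force at its end, in the units of the state.
- robot.get_obs(): the state, without advancing time (a new reading comes with each control period).
- vision.read_camera(name): name is "side" or "top" or "wrist"; returns the picture (480x640x3 uint8, blue, green, red); there is no depth.
- vision.camera_info(name): a dict with "intrinsics" (3x3 intrinsics, pixels), "distortion" ([k1, k2, p1, p2, k3] as OpenCV has them; the pictures are not rectified), "xyz" and "rotation" of the camera in the world. Camera axes: x right, y down, z forward; pixel columns grow to the right and rows downward; lengths in m; the calibration is good to about 2 mm. A picture is of the moment at which its call begins: read the wrist's pose just before it. camera_info takes no time and is no camera call; for the wrist camera it gives the pose at the moment of the call.
- robot.finish_job(): hands the job in; it is judged then, once.
The state is a dict: "clock": time; "q": joint angles; "joint_vel": joint speeds; "tau": joint torques, N m; "ee_pos": TCP position; "ee_rot": TCP orientation; "wrist_force": force on the tool from outside, world axes, zero at the start; "wrist_torque": the same for the moment, N m; "width": finger opening in m; "grip_force": force on a finger pad.
Only numpy, scipy, OpenCV 4.12 (cv2) and the standard library are available. Lean on these libraries where they do the work, as an engineer would, in place of code of your own. Each camera call takes 0.05 s, during which the arm holds its last target. There are 200 camera calls.

TASK

Find out whether the lid of the wooden chest is caught: tug it up by its bar handle before touching the latch slide on the deck beside it. The slide is unmarked and may lock the lid at either end of its slot, so if the lid is caught push the slide all the way to the other end, and if it comes up freely just carry on. Swing the lid up to about 45 degrees and finish holding it there still, without letting go (it falls shut by itself), leaving the things round the chest where they lie.

Things in the scene. Friction and masses are not known exactly. Their poses are not given: they have to be found in the camera images.
- chest: wooden chest fixed to the bench, 200 (x) by 260 (y) mm, its top face 102 mm above the bench. Origin: centre of its underside, on the bench top. Its x axis points from the front (handle side, towards the robot) to the hinged back, y to the left, z up. The lid covers the top from y = -53 to +130 mm; a fixed deck board, level with it, covers the rest (right-hand side)
- lid: flat wooden lid 206x182x12 mm with a dark inlaid panel, hinged along the chest's back rim. Origin on the hinge axis, 95 mm behind the chest's centre and 89 mm above the bench; axes like the chest's when shut. It weighs about 0.4 kg and falls shut when let go; lifting it at the bar takes about 2 N. An adjustable hook under the lid, out of sight while it is shut, engages the latch slide's bolt or misses it, depending on where the hook is set
- lid_bar (a point): middle of the lid's handle, a dark steel round bar 12 mm thick and 64 mm long between its posts, parallel to the chest's y axis, 35 mm in front of the lid's front edge (29 mm of clear gap behind it), 95 mm above the bench when the lid is shut. It swings about point lid_axis at a radius of 235 mm. It is round: pinched from above it turns between the fingers, so the hand can stay upright while the lid swings
- lid_axis (a point): point on the lid's hinge axis, on the bar's middle line; the axis runs along the chest's y and lies 89 mm above the bench
- lid_swing (a joint): opening angle of the lid, rad: 0 shut, 0.785 at 45 degrees, stop at 1.75. A caught lid still lifts freely by about 0.03 rad (7 mm at the bar), then the latch holds it, yielding a little under a stronger pull (about 0.04 rad at 15 N on the bar, 0.06 rad at 30 N); 10 N at the bar is tug enough. A free lid just keeps coming up at 2 to 3 N
- slide_knob (a point): point on the latch slide's knob, 6 mm above its mid-height. The knob is a dark wooden post 14x14 mm with its sides along the chest's axes, rising 4 to 34 mm above the deck (top 136 mm above the bench) from a 34x24 mm brass foot 4 mm thick; this point is 126 mm above the bench
- latch_slide (a joint): travel of the latch slide along the chest's +x (away from the robot), m: 0 at the near end of its slot, where it starts, 0.030 at the far end. It stays where it is left and takes about 3 N to push. Depending on the hidden hook the lid is locked with the slide at the near end and free at the far end, or the other way about. Within 2 mm of an end it is surely all the way
- bridge_jig_b: dark notched long caul 28x165x22 mm, to the right of the chest; lies there loose, to be left alone. Origin: centre of its underside
- maple_caul1: small pale maple caul 18x74x14 mm, left of the chest; lies there loose, to be left alone. Origin: centre of its underside
- lining_b: pale slotted wooden strip 14x122x16 mm, left of the chest; lies there loose, to be left alone. Origin: centre of its underside
- caul_d: dark notched caul 18x90x25 mm, before the chest's right-hand corner; lies there loose, to be left alone. Origin: centre of its underside
- glue_bottle: white glue bottle, 58 mm across, 226 mm tall, standing behind the chest; lies there loose, to be left alone. Origin: centre of its underside
- maple_caul2: small pale maple caul 18x74x14 mm, before the chest's left-hand corner; lies there loose, to be left alone. Origin: centre of its underside

How it is judged:
On the way, in this order (a step that is already met when the one before it is completed fails the run):
1. the lid is tugged by the fingers into its play or beyond (over 0.015 rad), with the latch slide still where it started (under 5 mm) (value of joint lid_swing above 0.015 rad and value of joint latch_slide below 0.005 m and contact force between the fingers and lid above 0.5 N), for 0.1 s.
2. the lid is swung up past 0.5 rad by the fingers (value of joint lid_swing above 0.5 rad and contact force between the fingers and lid above 0.5 N), for 0.1 s.
At the end, for the whole second after the job is handed in: The lid stands at 45 degrees within 10 (0.61 to 0.96 rad), still (under 0.05 rad/s), borne by the fingers (contact over 0.5 N) with none of the loose things touching it, and every loose thing lies within 30 mm of where it was (value of joint lid_swing between 0.61 and 0.96 rad and velocity of joint lid_swing between -0.05 and 0.05 rad/s and contact force between the fingers and lid above 0.5 N and contact force between each of bridge_jig_b, maple_caul1, lining_b, caul_d, glue_bottle, maple_caul2 and lid below 0.05 N and distance of each of bridge_jig_b, maple_caul1, lining_b, caul_d, glue_bottle, maple_caul2 from where it was at the start of the episode below 0.03 m); the arm keeps its last pose, push and grip.
It fails at once if one of the loose things round the chest is moved by more than 30 mm (distance of any of bridge_jig_b, maple_caul1, lining_b, caul_d, glue_bottle, maple_caul2 from where it was at the start of the episode above 0.03 m).
It also fails if it takes over 58 s, if anything falls off the work surface, if the arm or the gripper's body presses on something with over 40 N, if the wrist force passes 120 N, or if a joint passes its speed limit or range.

## Working session

There is one attempt and no reset: what is moved stays moved. The work goes in short steps, Python scripts to look and compute and a tool call to move; the robot and the scene stay as the last step left them, time stands still between calls to the robot, and variables do not carry over. Pictures are saved under pics/ and viewed, at most 10 in all, crops included, and the job is handed in when it is done.

Besides the shell and the picture viewer there is one more tool, called as a command line: name --argument value ..., lists and objects as JSON in quotes. jog_arm: Moves the arm, as the interface text tells. Its arguments: {"type":"object","properties":{"plan":{"type":"array","items":{"type":"number"}}},"required":["plan"]}

```bash
mkdir -p pics; ls; python3 - <<'E'
from cell import robot, vision
import cv2
o=robot.get_obs()
print(o['clock'],o['ee_pos'],o['ee_rot'],o['width'])
for n in ['side','top']:
    cv2.imwrite(f'pics/{n}0.png',vision.read_camera(n))
    i=vision.camera_info(n);print(n,i['xyz'],i['rotation'])
E
```

```text
pics
0.0 [0.15478732 0.52712385 0.20550618] [-3.13989855e+00 -2.11361647e-04  2.85581825e+00] 0.08569958842155623
side [ 0.11972429 -0.60410477  0.69798486] [-2.17955258 -0.01037313 -0.61086692]
top [0.51160497 0.05821838 0.95823577] [-3.05588901 -0.02199521 -1.57599892]
```

View pics/top0.png

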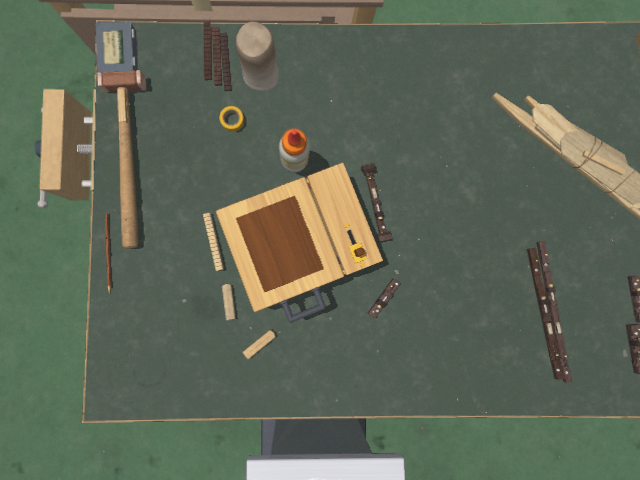

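View pics/side0.png

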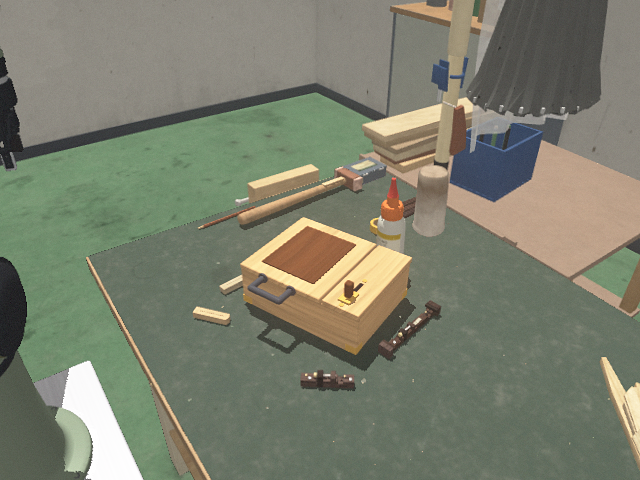

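The top view shows the chest turned, with corners near (217,211), (344,164), (382,262) and (256,310). The bar is near (306,309) and the knob near (359,253). I'll enlarge the picture.

```bash
cat > h.py <<'E'
import numpy as np, cv2
from scipy.spatial.transform import Rotation as R
from cell import robot, vision
def cam(n):
    i=vision.camera_info(n); r=np.array(i['rotation'])
    M=R.from_euler('xyz',r).as_matrix() if r.size==3 else r
    return np.array(i['intrinsics']),np.array(i['distortion']),np.array(i['xyz']),M
def onplane(n,uv,z,c=None):
    K,D,t,M=c or cam(n)
    p=cv2.undistortPoints(np.array([[uv]],float),K,D)[0,0]
    d=M@np.array([p[0],p[1],1]); return t+d*(z-t[2])/d[2]
def proj(n,P,c=None):
    K,D,t,M=c or cam(n)
    return cv2.projectPoints((np.atleast_2d(P)-t)@M,np.zeros(3),np.zeros(3),K,D)[0][:,0]
E
python3 - <<'E'
from h import *
for n,uv in [('BL',(217,211)),('BR',(344,164)),('FR',(382,262)),('FL',(256,310))]:
    print(n,onplane('top',uv,.102).round(4))
im=cv2.imread('pics/top0.png')
cv2.imwrite('pics/c.png',cv2.resize(im[180:330,205:405],None,fx=4,fy=4,interpolation=cv2.INTER_CUBIC))
im=cv2.imread('pics/side0.png')
cv2.imwrite('pics/d.png',cv2.resize(im[215:355,235:420],None,fx=4,fy=4,interpolation=cv2.INTER_CUBIC))
E
```

```text
BL [0.6378 0.2073 0.102 ]
BR [ 0.7284 -0.0345  0.102 ]
FR [ 0.54   -0.1041  0.102 ]
FL [0.4519 0.133  0.102 ]
```

View pics/c.png

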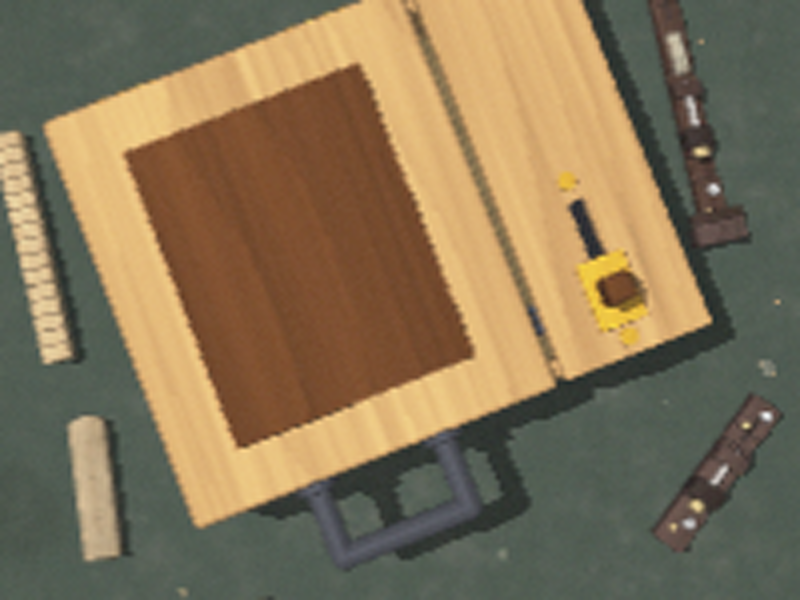

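View pics/d.png

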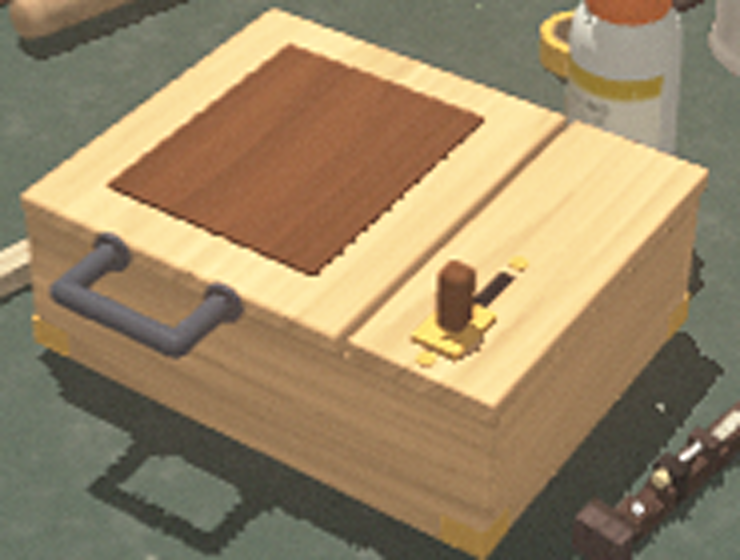

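```bash
python3 - <<'E'
from h import *
c=cam('top'); g=lambda x,y,z:onplane('top',(205+x/4-.4,180+y/4-.4),z,c)
FL,BL,FR=g(198,526,.102),g(46,122,.102),g(712,322,.102)
b1,b2=g(348,555,.095),g(474,507,.095); k=g(618,287,.136)
s1,s2=g(575,205,.102),g(597,255,.102)
an=lambda v:np.degrees(np.arctan2(v[1],v[0]))
print('FL',FL,'BL',BL,'FR',FR)
print(an(BL-FL),an(FL-FR)-90,an(b1-b2)-90,np.linalg.norm(BL-FL),np.linalg.norm(FL-FR),np.linalg.norm(b1-b2))
print('bar',(b1+b2)/2,'knob',k)
# side-check
cs=cam('side'); s=lambda x,y,z:onplane('side',(235+x/4-.4,215+y/4-.4),z,cs)
b1,b2=s(66,292,.095),s(180,345,.095);print('side bar',(b1+b2)/2,an(b1-b2)-90,'knob',s(457,268,.136))
print('side FL FR',s(22,198,.102),s(495,408,.102))
yaw=np.radians(20.5)
d=np.array([np.cos(yaw),np.sin(yaw)])
print('FL+.035 geometry: bar from lid edge', d@((b1+b2)/2-FL)[:2])
o=robot.get_obs();print(R.from_euler('xyz',o['ee_rot']).as_matrix().round(3),vision.camera_info('wrist')['xyz'])
E
```

```text
FL [0.44986741 0.13650914 0.102     ] BL [0.63949584 0.2090525  0.102     ] FR [ 0.54358812 -0.1052662   0.102     ]
20.934617416914563 21.188099246693724 20.233131585658043 0.20303073882724915 0.25930461978140523 0.06325164760876609
bar [0.44631985 0.03725423 0.095     ] knob [ 0.55836597 -0.05632085  0.136     ]
side bar [0.44894375 0.03618643 0.095     ] 21.557799764816735 knob [ 0.56078302 -0.05885953  0.136     ]
side FL FR [0.44967066 0.13134927 0.102     ] [ 0.54431672 -0.10882874  0.102     ]
FL+.035 geometry: bar from lid edge -0.03599892365899383
[[-0.959  0.282 -0.001]
 [ 0.282  0.959 -0.001]
 [ 0.    -0.002 -1.   ]] [0.07645929 0.54914513 0.37338003]
```

The crops agree: the bar middle is at about (0.448, 0.037), yaw is about 21°, and the bar and chest lengths match the given sizes. I'll turn the tool so its y runs along the chest's x, narrow the fingers, then travel.

jog_arm --plan '[0, 0, 0, 0, 0, 7.5, 0.3, 0, 0, 0, 0, 0, 7.5, 0.3, 0, 0, 0, 0, 0, 7.5, 0.3, 0, 0, 0, 0, 0, 7.5, 0.3, 0, 0, 0, 0, 0, 7.5, 0.3, 0, 0, 0, 0, 0, 7.5, 0.3, 0, 0, 0, 0, 0, 7.5, 0.3, 0, 0, 0, 0, 0, 0, 0.3]'

```text
clock: 0.9
ee_pos: [0.1549, 0.5274, 0.2059]
ee_rot: [-3.141, 0.001, 1.94]
wrist_force: [0.3, -0.1, -0.9]
width: 0.0255
grip_force: 0.0
```

jog_arm --plan '[-4.5, 0.8, 0, 0, 0, 0, 0.3, -4.5, 0.8, 0, 0, 0, 0, 0.3, -4.5, 0.8, 0, 0, 0, 0, 0.3, -4.5, 0.8, 0, 0, 0, 0, 0.3, -4.5, 0.8, 0, 0, 0, 0, 0.3, -4.5, 0.8, 0, 0, 0, 0, 0.3, -4.5, 0.8, 0, 0, 0, 0, 0.3, -4.5, 0.8, 0, 0, 0, 0, 0.3]'

```text
clock: 1.7
ee_pos: [0.345, 0.2133, 0.2064]
ee_rot: [3.141, -0.0, 1.943]
wrist_force: [1.0, 0.7, -0.2]
width: 0.0256
grip_force: 0.0
```

jog_arm --plan '[-4.5, 0.8, 0, 0, 0, 0, 0.3, -4.5, 0.8, 0, 0, 0, 0, 0.3, -4.5, 0.8, 0, 0, 0, 0, 0.3, -4.5, 0.8, 0, 0, 0, 0, 0.3, 0, 0, 0, 0, 0, 0, 0.3, 0, 0, 0, 0, 0, 0, 0.3]'

```text
clock: 2.3
ee_pos: [0.4391, 0.0579, 0.2059]
ee_rot: [-3.141, -0.001, 1.939]
wrist_force: [-0.2, 0.9, -0.4]
width: 0.0253
grip_force: 0.0
```

```bash
cat > st.py <<'E'
from h import *
def st():
    o=robot.get_obs(); M=R.from_euler('xyz',o['ee_rot']).as_matrix()
    print(round(o['clock'],2),np.round(o['ee_pos'],4),'yang',np.degrees(np.arctan2(M[1,1],M[0,1])).round(2),'zt',M[:,2].round(3),'w',round(o['width'],4),'F',np.round(o['wrist_force'],1),'g',round(o['grip_force'],1)); return np.array(o['ee_pos']),M
E
python3 - <<'E'
from st import *
p,M=st(); print('delta to bar, tool cm',((np.array([.448,.037,.081])-p)@M*100).round(2))
c=cam('wrist'); im=vision.read_camera('wrist'); 
print('bar px expected',proj('wrist',[[.448,.037,.095],[.448-.0115,.037+.03,.095],[.448+.0115,.037-.03,.095]],c))
cv2.imwrite('pics/w1.png',im)
E
```

```text
2.3 [0.4391 0.0579 0.2059] yang 21.09 zt [-0.001  0.001 -1.   ] w 0.0253 F [-0.2  0.9 -0.4] g 0.0
delta to bar, tool cm [-2.28  0.09 12.49]
bar px expected [[319.49327447 251.68832536]
 [319.66883545 210.27791368]
 [319.32670272 290.30497478]]
```

View pics/w1.png

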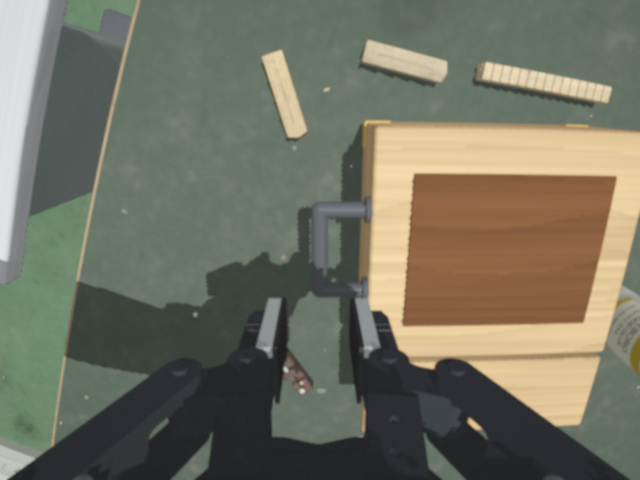

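The wrist view shows the bar at (320, 211–290), exactly where predicted. I'll shift over it, descend and close.

jog_arm --plan '[-2.3, 0.1, 0, 0, 0, 0, 0.3, 0, 0, 3, 0, 0, 0, 0.3, 0, 0, 3, 0, 0, 0, 0.3, 0, 0, 3, 0, 0, 0, 0.3, 0, 0, 2, 0, 0, 0, 0.3, 0, 0, 1.5, 0, 0, 0, 0.3, 0, 0, 0, 0, 0, 0, 0.3]'

```text
clock: 3.05
ee_pos: [0.4457, 0.0392, 0.0796]
ee_rot: [-3.138, -0.002, 1.943]
wrist_force: [0.5, 0.0, 0.4]
width: 0.0255
grip_force: 0.0
```

jog_arm --plan '[0, 0, 0, 0, 0, 0, 0, 0, 0, 0, 0, 0, 0, 0, 0, 0, 0, 0, 0, 0, 0, 0, 0, 0, 0, 0, 0, 0, 0, 0, 0, 0, 0, 0, 0]'

```text
clock: 3.55
ee_pos: [0.4488, 0.0375, 0.0818]
ee_rot: [3.141, 0.0, 1.94]
wrist_force: [-0.4, -0.2, 0.6]
width: 0.0001
grip_force: 0.0
```

The width is 0, so the fingers closed on nothing. I'll look from the side.

```bash
python3 - <<'E'
from st import *
st()
a=vision.read_camera('side')[180:330,220:380]; 
cv2.imwrite('pics/m.png',cv2.resize(a,None,fx=4,fy=4,interpolation=cv2.INTER_CUBIC))
E
```

```text
3.55 [0.4488 0.0375 0.0818] yang 21.13 zt [ 0.001 -0.    -1.   ] w 0.0001 F [-0.4 -0.2  0.6] g 0.0
```

View pics/m.png

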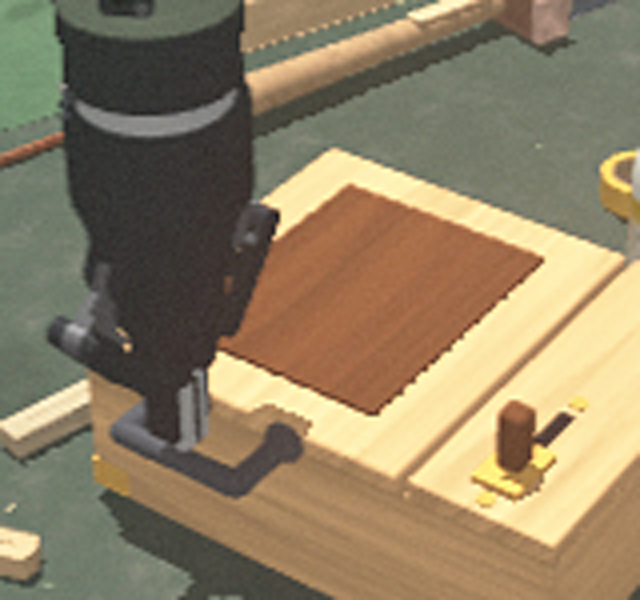

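```bash
python3 - <<'E'
from st import *
p,M=st()
f=lambda P:((proj('side',P)-[220,180])*4).round(0).tolist()
d=np.array([.934,.358,0]);l=np.array([-.358,.934,0]);b=np.array([.448,.037,.095])
print('tcp',f(p),'bar',f(b),f(b+.032*l),f(b-.032*l))
for h in (0,.01,.02):
  for s in (0,.01,.02): print(h,s,f(p+np.array([0,0,h])+s*d))
E
```

```text
3.6 [0.4487 0.0374 0.0816] yang 21.12 zt [ 0.001 -0.    -1.   ] w 0.0002 F [-0.  -0.2 -0.2] g 0.0
tcp [[180.0, 478.0]] bar [[178.0, 456.0]] [[122.0, 430.0]] [[235.0, 483.0]]
0 0 [[180.0, 478.0]]
0 0.01 [[194.0, 466.0]]
0 0.02 [[208.0, 454.0]]
0.01 0 [[179.0, 461.0]]
0.01 0.01 [[193.0, 449.0]]
0.01 0.02 [[207.0, 437.0]]
0.02 0 [[178.0, 444.0]]
0.02 0.01 [[192.0, 432.0]]
0.02 0.02 [[206.0, 420.0]]
```

```bash
python3 - <<'E'
from st import *
a=vision.read_camera('side')[255:315,235:310]
w=vision.read_camera('wrist')[200:400,240:410]
a=cv2.resize(a,(400,320),interpolation=cv2.INTER_CUBIC); w=cv2.resize(w,(400,470),interpolation=cv2.INTER_CUBIC)
o=np.zeros((470,800,3),np.uint8);o[:320,:400]=a;o[:,400:]=w
cv2.imwrite('pics/m2.png',cv2.convertScaleAbs(o,alpha=1.6,beta=15))
E
```

```text
(no output)
```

View pics/m2.png

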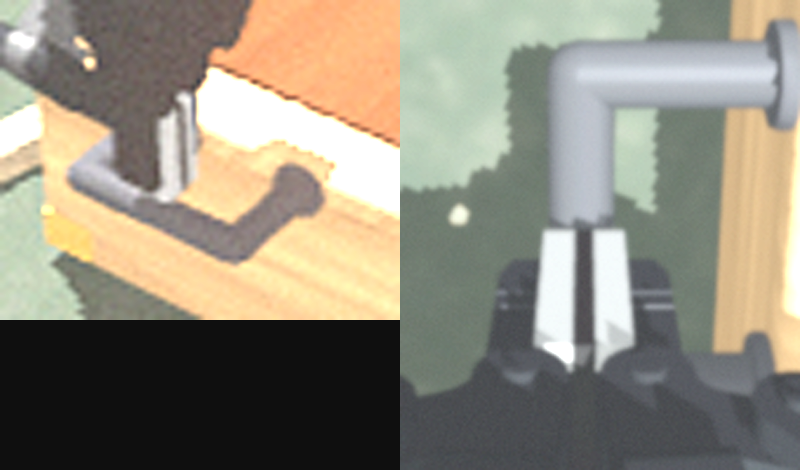

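The shut fingers are centred on the bar but sit on top of it, so the tips are about 19 mm higher than the reported TCP suggests. I'll reopen, go deeper and close again.

jog_arm --plan '[0, 0, -1, 0, 0, 0, 0.3, 0, 0, 0, 0, 0, 0, 0.3, 0, 0, 0, 0, 0, 0, 0.3, 0, 0, 1, 0, 0, 0, 0.3, 0, 0, 0.7, 0, 0, 0, 0.3, 0, 0, 0.6, 0, 0, 0, 0.3, 0, 0, 0.6, 0, 0, 0, 0.3, 0, 0, 0, 0, 0, 0, 0.3]'

```text
clock: 4.5
ee_pos: [0.4475, 0.0376, 0.0611]
ee_rot: [-3.14, -0.001, 1.939]
wrist_force: [0.4, 0.4, 0.4]
width: 0.0255
grip_force: 0.0
```

jog_arm --plan '[0, 0, 0, 0, 0, 0, 0, 0, 0, 0, 0, 0, 0, 0, 0, 0, 0, 0, 0, 0, 0, 0, 0, 0, 0, 0, 0, 0, 0, 0, 0, 0, 0, 0, 0]'

```text
clock: 5.0
ee_pos: [0.4481, 0.0375, 0.0622]
ee_rot: [-3.141, -0.0, 1.939]
wrist_force: [-1.9, 0.0, -0.8]
width: 0.0096
grip_force: 58.6
```

Gripped, but 9.6 mm is less than the 12 mm bar, so only the very tips hold it. I'll regrasp 8 mm deeper.

jog_arm --plan '[0, 0, 0, 0, 0, 0, 0.3, 0, 0, 0, 0, 0, 0, 0.3, 0, 0, 0.4, 0, 0, 0, 0.3, 0, 0, 0.4, 0, 0, 0, 0.3, 0, 0, 0, 0, 0, 0, 0.3]'

```text
clock: 5.5
ee_pos: [0.448, 0.0376, 0.0537]
ee_rot: [-3.141, -0.0, 1.94]
wrist_force: [0.0, 0.1, -0.1]
width: 0.0255
grip_force: 0.0
```

jog_arm --plan '[0, 0, 0, 0, 0, 0, 0, 0, 0, 0, 0, 0, 0, 0, 0, 0, 0, 0, 0, 0, 0, 0, 0, 0, 0, 0, 0, 0, 0, 0, 0, 0, 0, 0, 0]'

```text
clock: 6.0
ee_pos: [0.4481, 0.0375, 0.0542]
ee_rot: [-3.141, -0.0, 1.939]
wrist_force: [-1.7, -0.7, 1.4]
width: 0.0098
grip_force: 58.4
```

A firm grip, with the width unchanged at 9.8 mm. Now the tug: up 1 cm slowly.

jog_arm --plan '[0, 0, -0.3, 0, 0, 0, 0, 0, 0, -0.3, 0, 0, 0, 0, 0, 0, -0.2, 0, 0, 0, 0, 0, 0, -0.2, 0, 0, 0, 0, 0, 0, 0, 0, 0, 0, 0, 0, 0, 0, 0, 0, 0, 0, 0, 0, 0, 0, 0, 0, 0]'

```text
clock: 6.7
ee_pos: [0.4484, 0.0376, 0.0639]
ee_rot: [-3.141, -0.0, 1.94]
wrist_force: [2.2, 0.3, -12.9]
width: 0.0098
grip_force: 58.4
```

About 13 N at 0.041 rad: the lid is caught. I'll lower it, let go, rise, and go over to the knob.

jog_arm --plan '[0, 0, 0.5, 0, 0, 0, 0, 0, 0, 0.5, 0, 0, 0, 0, 0, 0, 0, 0, 0, 0, 0, 0, 0, 0, 0, 0, 0, 0.3, 0, 0, 0, 0, 0, 0, 0.3, 0, 0, 0, 0, 0, 0, 0.3, 0, 0, -2.5, 0, 0, 0, 0.3, 0, 0, -2.5, 0, 0, 0, 0.3]'

```text
clock: 7.5
ee_pos: [0.4479, 0.0375, 0.1045]
ee_rot: [-3.14, -0.001, 1.939]
wrist_force: [0.8, -0.1, 0.4]
width: 0.0255
grip_force: 0.0
```

jog_arm --plan '[0, 0, -4, 0, 0, 0, 0.35, 0, 0, -3, 0, 0, 0, 0.35, -3.2, 1.7, 0, 0, 0, 0, 0.35, -3.2, 1.7, 0, 0, 0, 0, 0.35, -3.2, 1.7, 0, 0, 0, 0, 0.35, -3.2, 1.8, 0, 0, 0, 0, 0.35, 0, 0, 0, 0, 0, 0, 0.35, 0, 0, 0, 0, 0, 0, 0.35]'

```text
clock: 8.3
ee_pos: [0.5589, -0.0573, 0.1739]
ee_rot: [-3.141, -0.001, 1.939]
wrist_force: [0.4, 0.6, -0.5]
width: 0.03
grip_force: 0.0
```

```bash
python3 - <<'E'
from st import *
p,M=st(); k=np.array([.5595,-.0575,.136])
c=cam('wrist'); im=vision.read_camera('wrist')
print('to knob cm',((k-p)@M*100).round(2),proj('wrist',k,c))
cv2.imwrite('pics/w3.png',im[180:480,160:560])
E
```

```text
8.3 [ 0.5589 -0.0573  0.1739] yang 21.07 zt [-0.001  0.    -1.   ] w 0.03 F [ 0.4  0.6 -0.5] g 0.0
to knob cm [-0.04  0.05  3.79] [[319.56653796 259.53169766]]
```

View pics/w3.png

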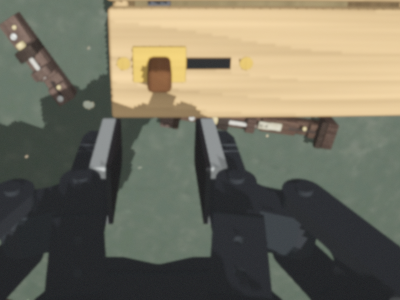

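In the wrist view the knob top is at (319, 261), as predicted, and centred between the fingers. I'll descend and grip it.

jog_arm --plan '[0, 0, 2.5, 0, 0, 0, 0.35, 0, 0, 2, 0, 0, 0, 0.35, 0, 0, 1.5, 0, 0, 0, 0.35, 0, 0, 1, 0, 0, 0, 0.35, 0, 0, 0.7, 0, 0, 0, 0.35, 0, 0, 0, 0, 0, 0, 0.35]'

```text
clock: 8.95
ee_pos: [0.5582, -0.0565, 0.0968]
ee_rot: [-3.141, -0.001, 1.94]
wrist_force: [-0.4, 0.1, -0.7]
width: 0.03
grip_force: 0.0
```

jog_arm --plan '[0, 0, 0, 0, 0, 0, 0, 0, 0, 0, 0, 0, 0, 0, 0, 0, 0, 0, 0, 0, 0, 0, 0, 0, 0, 0, 0, 0]'

```text
clock: 9.35
ee_pos: [0.5597, -0.0568, 0.0982]
ee_rot: [3.14, 0.0, 1.94]
wrist_force: [-0.2, 2.2, 3.8]
width: 0.0123
grip_force: 59.3
```

Gripped, with 12.3 mm against the 14 mm knob (the same offset as on the bar). I'll drag it along tool +y.

jog_arm --plan '[0, 0.5, 0, 0, 0, 0, 0, 0, 0.5, 0, 0, 0, 0, 0, 0, 0.5, 0, 0, 0, 0, 0, 0, 0.5, 0, 0, 0, 0, 0, 0, 0.5, 0, 0, 0, 0, 0, 0, 0.4, 0, 0, 0, 0, 0, 0, 0, 0, 0, 0, 0, 0]'

```text
clock: 10.05
ee_pos: [0.5864, -0.0465, 0.0982]
ee_rot: [3.141, 0.0, 1.94]
wrist_force: [-1.8, 2.0, 6.2]
width: 0.0125
grip_force: 59.6
```

jog_arm --plan '[0, 0.2, 0, 0, 0, 0, 0, 0, 0.1, 0, 0, 0, 0, 0, 0, 0, 0, 0, 0, 0, 0, 0, 0, 0, 0, 0, 0, 0]'

```text
clock: 10.45
ee_pos: [0.5877, -0.046, 0.0981]
ee_rot: [-3.139, 0.001, 1.939]
wrist_force: [-5.3, -0.5, 9.8]
width: 0.0123
grip_force: 59.9
```

It travelled 30 mm and the force rose at the end stop. I'll release and return to the bar.

jog_arm --plan '[0, -0.1, 0, 0, 0, 0, 0.3, 0, 0, 0, 0, 0, 0, 0.3, 0, 0, 0, 0, 0, 0, 0.3, 0, 0, -2.5, 0, 0, 0, 0.3, 0, 0, -2.5, 0, 0, 0, 0.3, 0, 0, -3, 0, 0, 0, 0.3, 3.2, -2.5, 0, 0, 0, 0, 0.3, 3.2, -2.5, 0, 0, 0, 0, 0.3]'

```text
clock: 11.25
ee_pos: [0.519, -0.0044, 0.1781]
ee_rot: [3.139, 0.001, 1.938]
wrist_force: [-0.5, 0.2, 0.1]
width: 0.0259
grip_force: 0.0
```

jog_arm --plan '[3.2, -2.5, 0, 0, 0, 0, 0.3, 3.2, -2.5, 0, 0, 0, 0, 0.3, 0, 0, 0, 0, 0, 0, 0.3, 0, 0, 0, 0, 0, 0, 0.3]'

```text
clock: 11.65
ee_pos: [0.4486, 0.0378, 0.1776]
ee_rot: [3.141, 0.001, 1.941]
wrist_force: [1.1, 0.3, 0.9]
width: 0.0255
grip_force: 0.0
```

```bash
python3 - <<'E'
from st import *
p,M=st(); print(((np.array([.4481,.0375,.0545])-p)@M*100).round(2))
E
```

```text
11.65 [0.4486 0.0378 0.1776] yang 21.18 zt [ 0.001 -0.    -1.   ] w 0.0255 F [1.1 0.3 0.9] g 0.0
[ 0.   -0.07 12.31]
```

jog_arm --plan '[0, -0.1, 3.5, 0, 0, 0, 0.3, 0, 0, 3, 0, 0, 0, 0.3, 0, 0, 2.8, 0, 0, 0, 0.3, 0, 0, 2, 0, 0, 0, 0.3, 0, 0, 1, 0, 0, 0, 0.3, 0, 0, 0, 0, 0, 0, 0.3]'

```text
clock: 12.25
ee_pos: [0.4476, 0.0367, 0.0531]
ee_rot: [-3.14, -0.001, 1.939]
wrist_force: [-0.5, 0.7, 0.5]
width: 0.0256
grip_force: 0.0
```

jog_arm --plan '[0, 0, 0, 0, 0, 0, 0, 0, 0, 0, 0, 0, 0, 0, 0, 0, 0, 0, 0, 0, 0, 0, 0, 0, 0, 0, 0, 0, 0, 0, -0.3, 0, 0, 0, 0, 0, 0, -0.4, 0, 0, 0, 0, 0, 0, -0.4, 0, 0, 0, 0, 0, 0, 0, 0, 0, 0, 0]'

```text
clock: 13.05
ee_pos: [0.4489, 0.0369, 0.0662]
ee_rot: [3.139, 0.001, 1.939]
wrist_force: [4.3, -2.9, -3.5]
width: 0.0099
grip_force: 58.5
```

The lid comes up freely at 3.5 N. I'll swing it along its arc.

jog_arm --plan '[0, 0.2, -1.7, 0, 0, 0, 0, 0, 0.3, -1.7, 0, 0, 0, 0, 0, 0.4, -1.7, 0, 0, 0, 0, 0, 0.6, -1.6, 0, 0, 0, 0, 0, 0.7, -1.6, 0, 0, 0, 0, 0, 0, 0, 0, 0, 0, 0]'

```text
clock: 13.65
ee_pos: [0.4684, 0.0445, 0.1496]
ee_rot: [3.141, 0.002, 1.94]
wrist_force: [0.5, -5.4, -0.8]
width: 0.0094
grip_force: 58.8
```

```bash
python3 - <<'E'
from st import *
p,M=st(); dp=p-[.4481,.0372,.0545]; print('fwd',dp[:2]@[.933,.36],'lat',dp[:2]@[-.36,.933])
s=dp[2]/.235+np.sin(.0255);phi=np.arcsin(s);print('theta',phi-.0255,'fwd expect',.235*(1-np.cos(phi)))
E
```

```text
13.65 [0.4684 0.0445 0.1496] yang 21.13 zt [ 0.001 -0.002 -1.   ] w 0.0094 F [ 0.5 -5.4 -0.8] g 58.8
fwd 0.02162002783129661 lat -0.00048244614377555665
theta 0.4192602893602239 fwd expect 0.02286225117282582
```

jog_arm --plan '[0, 0.8, -1.5, 0, 0, 0, 0, 0, 0.85, -1.4, 0, 0, 0, 0, 0, 0.95, -1.3, 0, 0, 0, 0, 0, 1.0, -1.2, 0, 0, 0, 0, 0, 1.1, -1.1, 0, 0, 0, 0, 0, 0, 0, 0, 0, 0, 0, 0, 0, 0, 0, 0, 0, 0, 0, 0, 0, 0, 0, 0, 0]'

```text
clock: 14.45
ee_pos: [0.5063, 0.0592, 0.2123]
ee_rot: [-3.13, 0.002, 1.938]
wrist_force: [-11.8, -11.7, 11.6]
width: 0.0098
grip_force: 59.3
```

```bash
python3 - <<'E'
from st import *
p,M=st(); dp=p-[.4481,.0372,.0545]
phi=np.arcsin(dp[2]/.235+np.sin(.0255));print('theta',phi-.0255,'fwd',dp[:2]@[.933,.36],'expect',.235*(1-np.cos(phi)))
a=vision.read_camera('side')[130:370,200:440]; t=vision.read_camera('top')[130:370,180:420]
cv2.imwrite('pics/end.png',cv2.resize(np.hstack([a,t]),None,fx=1.6,fy=1.6))
st()
E
```

```text
14.45 [0.5063 0.0592 0.2123] yang 21.06 zt [-0.01  -0.007 -1.   ] w 0.0098 F [-11.8 -11.7  11.6] g 59.3
theta 0.7454177428372977 fwd 0.062209528601451916 expect 0.0664411988534149
14.55 [0.5062 0.0592 0.2122] yang 21.06 zt [-0.01  -0.006 -1.   ] w 0.0095 F [-12.5 -10.2  11.3] g 59.3
```

View pics/end.png

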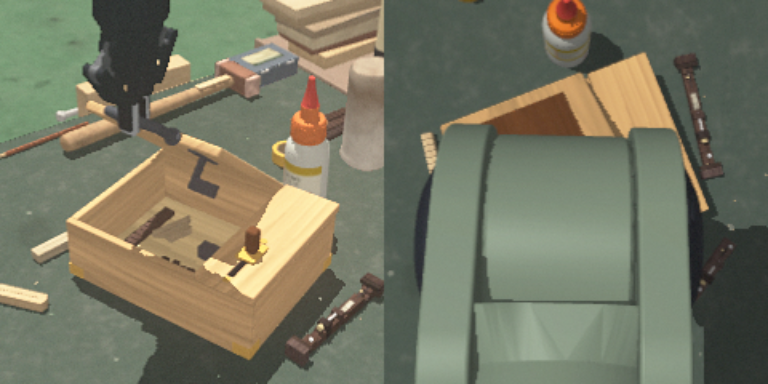

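The lid stands at about 43° in the fingers and is still; the things round the chest that show in the pictures lie undisturbed. Handing in.

```bash
python3 -c "
from cell import robot
print(robot.finish_job())"
```

```text
the job is handed in; nothing more can be done
None
```

The tug showed the lid was caught, so I pushed the slide 30 mm to its far end, swung the lid up to about 43° and handed the job in with the fingers still holding it steady; the hand-in returned no verdict.

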